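# Screw a grinder's retaining ring home with a pin spanner

## Task

Take the red-handled pin spanner from its wooden rest, seat both of its pins fully in holes of the brass retaining ring of the coffee-grinder burr housing, and turn the ring clockwise (seen from above) until it is fully home at its stop, flush with the housing's rim. Press and turn gently, feeling for the holes rather than forcing the pins, turn the ring only with the spanner and not with the gripper's fingers, leave the tamper, shot glass and shaker alone, then lay the spanner back in the groove of its rest, pins down, and let go.

Things in the scene. Friction and masses are not known exactly. Their poses are not given: they have to be found in the camera images.
- spanner: Pin spanner, about 0.24 kg (varies). Steel bar 74 x 20 x 7 mm; origin at the centre of the bar's underside, x along the bar, z up. Two round pins, 6 mm diameter with ball ends, stand down 9 mm from the underside at x = +27 and -27 mm. Red upright grip in the middle. At the start it lies in the rest, pins in the groove, origin 17 mm above the worktop.
- spanner_grip (a point): Where to take the spanner: in the red grip, 45 mm above the spanner's origin. The grip is 24 mm along x and 15 mm thick along y, and reaches from 11 to 67 mm above the origin. Pinch it from above across the 15 mm, firmly, so that it does not twist.
- pin_a (a point): End of the spanner pin at x = +27 mm (spanner frame 27, 0, -9 mm). With both pins fully in, the bar lies on the ring's face: spanner origin level with ring_face.
- pin_b (a point): End of the spanner pin at x = -27 mm (spanner frame -27, 0, -9 mm). With the pins standing on the face between holes, the spanner's origin is 9 mm above ring_face.
- grinder: Burr housing of a coffee grinder, fixed to the worktop: round aluminium plate 120 mm diameter, grey cup 94 mm diameter, bore 80 mm, rim 44 mm above the origin. Origin at the centre of the underside, z up along the ring's axis.
- ring_face (a point): Centre of the brass ring's top face, on the axis. Ring: 77 mm outer, 34 mm inner diameter, 12 mm thick, eight equally spaced through holes (every 45 degrees) of 8.4 mm on a 54 mm diameter circle; the pins fit any two holes facing each other, with 1.2 mm play. This point sinks with the ring but does NOT turn with it: no listed orientation tells where the holes are.
- ring_home (a point): Where ring_face comes to lie when the ring is home: on the axis, level with the rim, 44 mm above the grinder's origin. The ring sinks 3.5 mm per radian of clockwise turn (from above) and starts 0.45 to 0.95 rad short of its hard stop there. Turning takes about 0.25 N m, and more only at the stop: 0.45 N m there is enough, over 0.7 too much. Pressing does not turn it.
- rest: Wooden rest, fixed to the worktop, 112 x 54 mm, long axis x; origin at the centre of its underside. Deck 17 mm above the origin, cut along x by a groove 11 mm wide and 12 mm deep for the pins; end blocks rise 5.5 mm above the deck, 90 mm apart. The spanner lies along the groove either way round.
- tamper: Coffee tamper, black handle and steel foot, 58 mm diameter, 95 mm high, standing loose; bystander. Origin under its foot.
- shot_glass: Small glass, 48 mm diameter, 60 mm high, standing loose; bystander. Origin under its foot.
- cocoa_shaker: Shaker jar with a whitish lid, 44 mm diameter, 109 mm high, standing loose; bystander. Origin under its foot.
Mind the look-alikes: they are no part of the job. Of the things like the spanner, leave any that is green; of the rest the smaller one is meant.

How it is judged (in metres and radians):
On the way, in this order (a step that is already met when the one before it is completed fails the run):
1. both pins are down in holes of the ring, the ring not yet home (z of each of pin_a, pin_b in the frame of ring_face below -0.005 m and horizontal distance between spanner and ring_face below 0.004 m and z of ring_face in the frame of grinder above 0.0449 m), for 0.2 s.
2. the ring is turned home to its stop with both pins still in its holes (z of each of pin_a, pin_b in the frame of ring_face below -0.005 m and horizontal distance between spanner and ring_face below 0.004 m and z of ring_face in the frame of grinder below 0.0444 m), for 0.2 s.
At the end, for the whole second after the job is handed in: The ring's face is flush with the rim (within 0.4 mm of its home height), and the spanner lies at rest in the groove of its rest, pins down and upright (bar on the deck within 2 mm, centred within 12 mm along and 5 mm across, lined up within 0.15 rad), let go (z of ring_face in the frame of grinder below 0.0444 m and z of spanner in the frame of rest between 0.015 and 0.019 m and x of spanner in the frame of rest between -0.012 and 0.012 m and y of spanner in the frame of rest between -0.005 and 0.005 m and angle between the x axis of spanner and the x axis of rest, either way round below 0.15 rad and angle between spanner's own z axis and vertical below 0.1 rad and linear speed of spanner below 0.02 m/s and contact force between the fingers and spanner below 0.1 N); the robot touches nothing.
It fails at once if the spanner is forced against the ring or its housing with more than 40 N (contact force between spanner and grinder above 40 N).
It fails at once if the gripper's fingers push on the ring or its housing (contact force between the fingers and grinder above 3 N).
It fails at once if the tamper is moved more than 25 mm or tipped (distance of tamper from where it was at the start of the episode above 0.025 m or angle between tamper's own z axis and vertical above 0.3 rad).
It fails at once if the shot glass is moved more than 25 mm or tipped (distance of shot_glass from where it was at the start of the episode above 0.025 m or angle between shot_glass's own z axis and vertical above 0.3 rad).
It fails at once if the cocoa shaker is moved more than 25 mm or tipped (distance of cocoa_shaker from where it was at the start of the episode above 0.025 m or angle between cocoa_shaker's own z axis and vertical above 0.3 rad).
It also fails if it takes over 72 s, if anything falls off the work surface, if the arm or the gripper's body presses on something with over 40 N, if the wrist force passes 120 N, or if a joint passes its speed limit or range.

## Robot

A 6-joint arm with a two-finger parallel gripper is mounted at the origin on a cart in front of the work surface, level with it; the furniture and walls round the work are solid. World frame = base frame: x ahead of the robot, y to its left, z up, the work surface at z = 0. Lengths are in mm, angles in degrees, forces in N, time in s.
With the tool pointing down it reaches from about 350 to 850 mm from the base axis. Payload 8.1 kg.
Tool frame: the origin (TCP) lies midway between the tips of the shut fingers; the grasp point (between the pads) lies r.grasp_offset behind it (r.grasp_offset is the distance from the TCP to the grasp point, in mm); z points along the fingers, y is the line along which they close (so a half turn about z gives the same grasp; the last joint's range is limited). The gripper opens to 93 mm and grips with 3 to 60 N. Pads are 15 mm wide; open, the fingers measure 128 mm over their backs; the gripper's body (75 mm by 188 mm) begins 65 mm behind the grasp point.
Start: joints at [-81.956, 7.471, 85.268, -0, 87.261, -4.893], TCP at [134.352, -584.769, 218.635] pointing down, gripper open.
Joint ranges: [-169.43, 169.43], [-51.17, 129.36], [1.28, 143.12], [-76.62, 256.62], [0, 156.53], [-152.29, 152.29]. Speed limits (degrees/s): [136.94, 136.94, 159.86, 180, 180, 180].

## Interface

Orientations are given as [roll, pitch, yaw] about the fixed x, y, z axes, in that order (R = Rz(yaw) Ry(pitch) Rx(roll)).
In Python, from station import r, viewer gives the robot as it stands.
- The arm moves only by the tool servo_tool, never from a script. Its argument "moves" is a list that holds one entry, the list of rows, each a list of 7 numbers: the shift along the tool's x, y, z in cm, then the turn, a rotation vector about the tool's x, y, z in rad, then the closure in counts, from 0 (fully open) to 255 (shut). In form: [[[x, y, z, wx, wy, wz, jaw], ...]]. A call has 1 to 12 rows; each row is the pose to reach, as a shift and turn from the pose commanded when the call began, along the tool's axes at that moment; what a row does not reach only later rows make up. A row lasts 1/10 s, in which the tool goes at most 50 mm and 8.59 degrees, less where a joint would pass 70% of its speed; a pose out of reach is approached as far as the arm can. A call with a gripper value outside its range is refused whole. The fingers move at their own pace and stop on an object; the grip force is fixed at half the most. Time passes only in rows, so rows that repeat a pose let the fingers close. It gives the time, the measured TCP pose, the force, the opening and the grip force at its end, in the units of the state.
- r.read_state(): the state, without advancing time (a new reading comes with each control period).
- viewer.capture(name): name is "side" or "top" or "wrist"; returns a dict with "frame" (384x512x3 uint8, red, green, blue), "fx", "fy", "cx", "cy" (pixels), "k1" (the pictures are not rectified: a ray, as slopes to the right and down, at radius r is drawn at 1 + k1 r^2 times it, then the intrinsics apply), "xyz" and "attitude" of the camera in the world; the wrist camera has in their place "mount" (4x4, takes a point from camera to tool coordinates, whose origin is the TCP and whose axes are the flange's). Camera axes: x right, y down, z forward; pixel columns grow to the right and rows downward; lengths in mm; the calibration is good to about 2 mm. A picture is of the moment at which its call begins: read the wrist's pose just before it. There is no depth.
- r.finish_job(): hands the job in; it is judged then, once.
Trained networks look in a picture, given as the dict that the camera call returned (one of the last four; its "shot" number tells which), for a name from the list of things; names that differ only in an ending like _2 or _b are one class to them, and where a whole thing is asked for, a point or a joint stands for the part that bears it (a point fixed in the world has none). Each returns a list of dicts, best first, with "score" (0 to 1); they miss things now and then, are a little off and sometimes report something else, mostly with a low value. They report only what shows in the picture. A call takes as long as a camera call. They do not tell look-alikes from the thing itself.
- viewer.boxes_of(thing, picture): "xyz" ([x, y, z] in mm, in world coordinates, good to about 4 mm: the middle of the surface that is visible of it).
The state is a dict: "time": time; "joint_pos": joint angles; "joint_velocities": joint speeds; "effort": joint torques, N m; "tcp_pos": TCP position; "tcp_rot": TCP orientation; "contact_force": force on the tool from outside, world axes, zero at the start; "wrist_torque": the same for the moment, N m; "gripper_width": opening from 0.0 (shut) to 1.0 (fully open); "grip_force": force on a finger pad.
Only numpy, scipy, OpenCV 4.12 (cv2) and the standard library are available. Lean on these libraries where they do the work, as an engineer would, in place of code of your own. Each camera call takes 0.05 s, during which the arm holds its last target. There are 200 camera calls.

## Working session

There is one attempt and no reset: what is moved stays moved. The work goes in short steps, Python scripts to look and compute and a tool call to move; the robot and the scene stay as the last step left them, time stands still between calls to the robot, and variables do not carry over. Pictures are saved under pics/ and viewed, at most 11 in all, crops included, and the job is handed in when it is done.

Besides the shell and the picture viewer there is one more tool, called after "Request:" as a command line: name --argument value ..., lists and objects as JSON in quotes. servo_tool: Moves the arm, as the interface text tells. Its arguments: {"type":"object","properties":{"moves":{"type":"array"}},"required":["moves"]}

```bash
mkdir -p pics; ls
cat > h.py <<'E'
import numpy as np, cv2
from scipy.spatial.transform import Rotation as R
from station import r, viewer
def rot(a): 
    return R.from_euler('xyz',a,degrees=True).as_matrix()
def cam(name):
    s=r.read_state(); p=viewer.capture(name)
    if 'mount' in p:
        M=np.array(p['mount']); T=np.eye(4); T[:3,:3]=rot(s['tcp_rot']); T[:3,3]=s['tcp_pos']; C=T@M
        p['C']=C
    else:
        C=np.eye(4); a=np.array(p['attitude']); C[:3,:3]=a if a.shape==(3,3) else rot(a); C[:3,3]=p['xyz']; p['C']=C
    return p
def proj(p,X):
    X=np.atleast_2d(X); c=(X-p['C'][:3,3])@p['C'][:3,:3]; s=c[:,:2]/c[:,2:]
    s=s*(1+p['k1']*(s**2).sum(1,keepdims=True)); return s*[p['fx'],p['fy']]+[p['cx'],p['cy']]
def onz(p,uv,z):
    uv=np.atleast_2d(uv).astype(float); d=(uv-[p['cx'],p['cy']])/[p['fx'],p['fy']]; s=d.copy()
    for _ in range(20): s=d/(1+p['k1']*(s**2).sum(1,keepdims=True))
    ray=np.c_[s,np.ones(len(s))]@p['C'][:3,:3].T; o=p['C'][:3,3]
    return o+ray*((z-o[2])/ray[:,2:])
def save(p,n,crop=None,k=1):
    f=p['frame'][:,:,::-1]
    if crop: f=f[crop[1]:crop[3],crop[0]:crop[2]]
    cv2.imwrite('pics/'+n+'.png',cv2.resize(f,None,fx=k,fy=k,interpolation=cv2.INTER_CUBIC))
E
python3 - <<'E'
from h import *
print(r.read_state(), r.grasp_offset)
for n in ['top','side','wrist']:
    p=cam(n); save(p,n+'0',k=1.5 if n=='top' else 1); print(n,p['C'].round(3).tolist(),p['fx'],p['k1'],p.get('attitude'))
    for t in ['spanner','grinder','rest','tamper','shot_glass','cocoa_shaker','ring_face']:
        print(t,[(np.round(d['xyz']).tolist(),round(d['score'],2)) for d in viewer.boxes_of(t,p)])
E
```

```text
pics
{'time': 0.0, 'joint_pos': array([-8.19538885e+01,  7.51546875e+00,  8.53298744e+01, -1.51290125e-03,
        8.72619912e+01, -4.89048473e+00]), 'joint_velocities': array([ 0.03233219,  0.04157361, -0.02566833, -0.02239096,  0.04958533,
       -0.01315411]), 'effort': array([-2.98180552e-03, -5.59842610e+01, -4.91761351e+01,  7.64313480e-02,
        3.48999817e-02, -1.46259340e-04]), 'tcp_pos': array([ 134.28024726, -584.18447565,  217.57799792]), 'tcp_rot': array([-1.79892928e+02, -7.64487358e-03,  1.29366628e+01]), 'contact_force': array([-0.76155696, -0.45581733,  0.2981734 ]), 'wrist_torque': array([ 0.00491659, -0.03012425, -0.04851027]), 'grip_force': 0.0, 'gripper_width': 1.0003141590740068} 18.8
top [[-0.003, -0.993, 0.117, 472.058], [-1.0, 0.001, -0.019, 73.951], [0.019, -0.117, -0.993, 902.027], [0.0, 0.0, 0.0, 1.0]] 365.76788332931534 -0.06718969356204588 [-173.26600337   -1.07995181  -90.16797105]
spanner [([494.0, 45.0, 26.0], 0.8), ([582.0, -68.0, 19.0], 0.56)]
grinder [([511.0, 251.0, 44.0], 0.89)]
rest [([486.0, 51.0, 19.0], 0.7)]
tamper [([683.0, 152.0, 17.0], 0
[... 426 characters left out ...]
, 42.0, 31.0], 0.67), ([416.0, -77.0, 25.0], 0.65), ([588.0, -82.0, 40.0], 0.61), ([513.0, -181.0, 45.0], 0.53)]
grinder [([509.0, 225.0, 34.0], 0.78)]
rest [([482.0, 35.0, 17.0], 0.74), ([491.0, 46.0, 38.0], 0.64)]
tamper []
shot_glass [([517.0, -181.0, 42.0], 0.85)]
cocoa_shaker [([692.0, -9.0, 65.0], 0.89), ([510.0, 225.0, 34.0], 0.73), ([483.0, 32.0, 18.0], 0.38), ([508.0, 251.0, 48.0], 0.27)]
ring_face [([511.0, 249.0, 48.0], 0.53)]
wrist [[0.223, -0.947, -0.233, 198.6], [-0.975, -0.216, -0.053, -569.269], [-0.001, 0.239, -0.971, 384.665], [0.0, 0.0, 0.0, 1.0]] 279.70278503047507 -0.04958182760724856 None
spanner []
grinder []
rest []
tamper []
shot_glass []
cocoa_shaker []
ring_face []
```

View pics/top0.png

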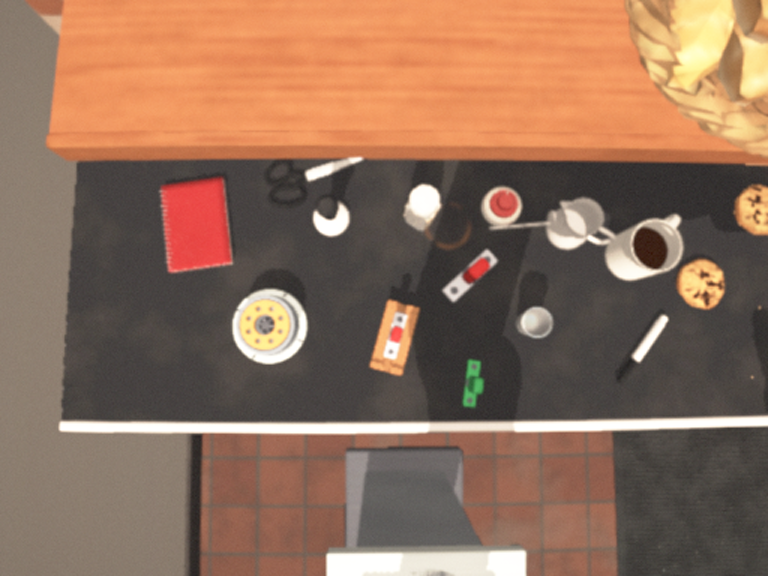

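View pics/side0.png

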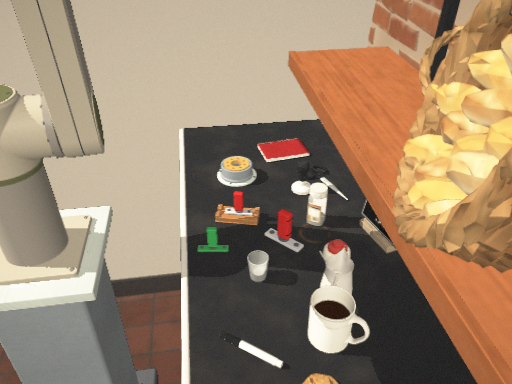

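The top picture shows the small red spanner in its rest near (395,337) in the 1.5x image. The grinder ring is at (268,325), and the larger red look-alike (470,275) and the green one (473,383) are to be left alone. I'm moving above the rest, with yaw going to about 170° to leave joint 6 room for the later clockwise turn.

Request:
servo_tool --moves '[[[24.5,-26.6,0,0,0,-1.4,0],[24.5,-26.6,0,0,0,-1.4,0],[24.5,-26.6,0,0,0,-1.4,0],[24.5,-26.6,0,0,0,-1.4,0],[24.5,-26.6,0,0,0,-1.4,0],[24.5,-26.6,0,0,0,-1.4,0],[24.5,-26.6,0,0,0,-1.4,0],[24.5,-26.6,0,0,0,-1.4,0],[24.5,-26.6,0,0,0,-1.4,0],[24.5,-26.6,0,0,0,-1.4,0],[24.5,-26.6,0,0,0,-1.4,0]]]'

```text
time: 2.3
tcp_pos: [313.8, -270.5, 218.8]
tcp_rot: [180.0, 0.0, 93.2]
contact_force: [-0.1, -0.9, 0.4]
gripper_width: 0.999
grip_force: 0.0
```

Request:
servo_tool --moves '[[[30.4,19.5,0,0,0,-1.34,0],[30.4,19.5,0,0,0,-1.34,0],[30.4,19.5,0,0,0,-1.34,0],[30.4,19.5,0,0,0,-1.34,0],[30.4,19.5,0,0,0,-1.34,0],[30.4,19.5,0,0,0,-1.34,0],[30.4,19.5,0,0,0,-1.34,0],[30.4,19.5,0,0,0,-1.34,0],[30.4,19.5,0,0,0,-1.34,0],[30.4,19.5,0,0,0,-1.34,0],[30.4,19.5,0,0,0,-1.34,0]]]'

```text
time: 3.4
tcp_pos: [491.5, 43.3, 218.6]
tcp_rot: [-180.0, -0.0, 169.6]
contact_force: [-0.1, 0.5, 0.8]
gripper_width: 0.999
grip_force: 0.0
```

Run:
```python
from h import *
p=cam('wrist'); save(p,'w1',k=1.5); import pickle; pickle.dump({k:p[k] for k in ['frame','fx','fy','cx','cy','k1','C']},open('w1.pkl','wb'))
print(r.read_state()['tcp_pos'],r.read_state()['tcp_rot'],p['C'].round(2).tolist())
f=p['frame'].astype(int)
m=((f[:,:,0]>120)&(f[:,:,1]<60)&(f[:,:,2]<70)).astype('uint8')
n,l,s,c=cv2.connectedComponentsWithStats(m)
for i in range(1,n):
    if s[i,4]>100: print(s[i],c[i],onz(p,c[i],80)[0].round(1))
print(viewer.boxes_of('rest',p)[:2],viewer.boxes_of('spanner',p)[:2])
```

```text
[491.51397116  43.1461468  218.64351112] [-1.79998618e+02  1.48096122e-04  1.69603120e+02] [[0.18, 0.96, 0.23, 427.34], [0.98, -0.18, -0.04, 56.0], [0.0, 0.24, -0.97, 384.58], [0.0, 0.0, 0.0, 1.0]]
[{'xyz': [487.8, 52.5, 19.4], 'score': 0.71}] [{'xyz': [420.4, -67.5, 12.9], 'score': 0.78}, {'xyz': [577.6, -59.7, 19.7], 'score': 0.63}]
```

View pics/w1.png

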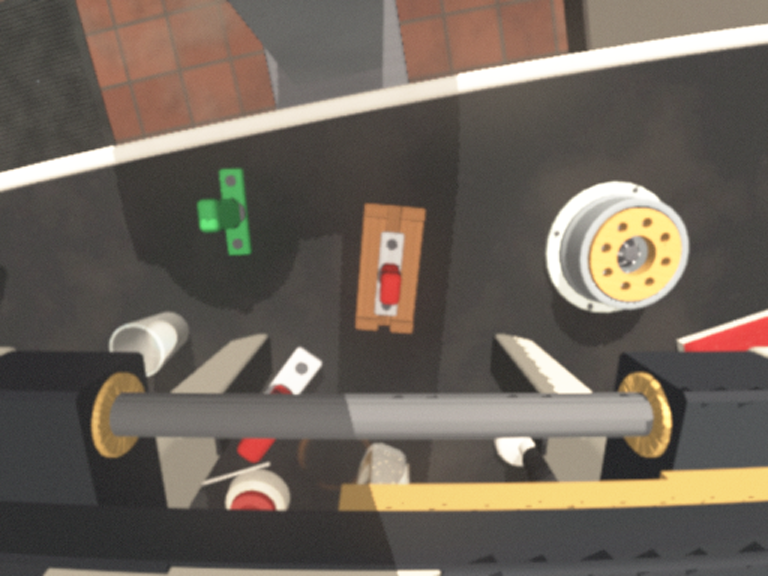

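The wrist view shows the rest with corners near (364,204), (426,208), (412,333) and (356,329). The bar has its ends at (392,234) and (387,315), the grip top is near (391,288), and the ring is at (638,250) with all eight holes visible.

```bash
cat > m.py <<'E'
from h import *; import pickle,sys
p=pickle.load(open('w1.pkl','rb')); f=p['frame']
a=np.array
q=onz(p,a([[364,204],[426,208],[412,333],[356,329]])/1.5,22.5); print('rest',q.mean(0).round(1),'yaw',np.degrees(np.arctan2(*(q[0]+q[1]-q[2]-q[3])[[1,0]])), np.linalg.norm(q[0]-q[3]),np.linalg.norm(q[0]-q[1]))
b=onz(p,a([[392.5,234],[387,316]])/1.5,24); print('bar',b.mean(0).round(1),np.linalg.norm(b[0]-b[1]),np.degrees(np.arctan2(*(b[0]-b[1])[[1,0]])))
h=cv2.cvtColor(f,cv2.COLOR_RGB2HSV).astype(int)
m=(((h[...,0]<4)|(h[...,0]>174))&(h[...,1]>170)&(h[...,2]>60)).astype('uint8'); m[:160]=0;m[210:]=0;m[:,:245]=0;m[:,275:]=0
v,u=np.nonzero(m); print('red',u.min(),u.max(),v.min(),v.max(),u.mean(),v.mean())
for z in(84,60): print(onz(p,[[u.mean(),v.max()],[u.mean(),v.min()],[u.mean(),v.mean()]],z).round(1))
# ring
y=((abs(h[...,0]-24)<7)&(h[...,1]>100)&(h[...,2]>130)).astype('uint8'); y[:,:370]=0; y[:110]=0; y[220:]=0
c,_=cv2.findContours(y,0,1); c=max(c,key=cv2.contourArea); X=onz(p,cv2.convexHull(c)[:,0],46.5)
(cx,cy),rad=cv2.minEnclosingCircle(X[:,:2].astype('float32')); print('ring',cx,cy,rad)
w=a([[625,225],[647,222],[667,237],[668,259],[654,281],[630,286],[609,272],[606,245]])/1.5
W=onz(p,w,46.5)[:,:2]; o=W.mean(0); d=W-o; print('holes c',o.round(1),np.hypot(*d.T).round(1)); an=np.degrees(np.arctan2(d[:,1],d[:,0])); print((an%45).round(1))
E
python3 m.py
```

```text
rest [492.1  51.9  22.5] yaw 164.84172353883355 110.97640117134304 52.56552422346268
bar [496.5  51.4  24. ] 73.01841868339962 166.0426997715439
red 255 266 177 201 260.09090909090907 189.78656126482213
[[504.   49.1  84. ]
 [477.5  53.8  84. ]
 [491.5  51.3  84. ]]
[[510.1  48.5  60. ]
 [481.5  53.7  60. ]
 [496.6  50.9  60. ]]
ring 510.9347839355469 253.45957946777344 38.92228317260742
holes c [510.8 257. ] [27.5 26.2 26.5 26.7 28.6 27.5 27.8 29.3]
[21.6 26.5 21.2 25.3 26.  27.5 23.3 20.9]
```

Request:
servo_tool --moves '[[[-0.3,0.9,9.0,0,0,0.07,0],[-0.3,0.9,9.0,0,0,0.07,0],[-0.3,0.9,9.0,0,0,0.07,0],[-0.3,0.9,9.0,0,0,0.07,0]]]'

```text
time: 3.95
tcp_pos: [495.6, 51.6, 128.9]
tcp_rot: [-180.0, -0.1, 165.8]
contact_force: [-0.2, 0.1, 1.1]
gripper_width: 0.998
grip_force: 0.0
```

Run:
```python
from h import *
import pickle
p=cam('wrist'); save(p,'w2',k=1.5); pickle.dump({k:p[k] for k in ['frame','fx','fy','cx','cy','k1','C']},open('w2.pkl','wb'))
s=r.read_state(); print(s['tcp_pos'],s['tcp_rot'])
g=s['tcp_pos']-[0,0,0]
for z in (24,84): print(proj(p,[[g[0],g[1],z]])*1.5)
```

```text
[496.96761899  51.56803367 130.63941199] [1.79979280e+02 9.91862387e-02 1.65855647e+02]
[[379.87268996 298.45455644]]
[[379.65934984 325.65256546]]
```

View pics/w2.png

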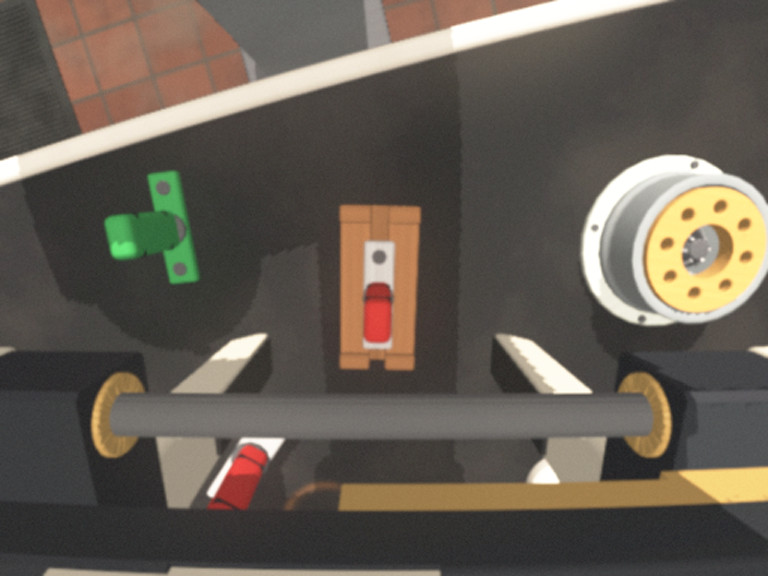

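The bar centre is at about (379,294) and the grip top at (378,328). That agrees with the predicted (380,298) and (380,326), so I'm descending and gripping.

Request:
servo_tool --moves '[[[0,-0.05,3,0,0,0,0],[0,-0.05,6,0,0,0,0],[0,-0.05,8.5,0,0,0,0],[0,-0.05,8.5,0,0,0,0],[0,-0.05,8.5,0,0,0,0],[0,-0.05,8.5,0,0,0,255],[0,-0.05,8.5,0,0,0,255],[0,-0.05,8.5,0,0,0,255],[0,-0.05,8.5,0,0,0,255],[0,-0.05,8.5,0,0,0,255],[0,-0.05,8.5,0,0,0,255],[0,-0.05,8.5,0,0,0,255]]]'

```text
time: 5.2
tcp_pos: [495.9, 51.5, 43.6]
tcp_rot: [-180.0, -0.0, 165.9]
contact_force: [0.1, -0.1, -0.1]
gripper_width: 0.445
grip_force: 0.0
```

Request:
servo_tool --moves '[[[0,0,0,0,0,0,255],[0,0,0,0,0,0,255],[0,0,0,0,0,0,255]]]'

```text
time: 5.5
tcp_pos: [495.9, 51.4, 43.6]
tcp_rot: [-180.0, -0.0, 165.9]
contact_force: [0.1, -1.4, 1.1]
gripper_width: 0.189
grip_force: 0.9
```

Request:
servo_tool --moves '[[[0,0,0,0,0,0,255],[0,0,0,0,0,0,255],[0,0,0,0,0,0,255]]]'

```text
time: 5.8
tcp_pos: [496.0, 51.3, 43.6]
tcp_rot: [-180.0, -0.0, 165.9]
contact_force: [-0.3, -0.7, -0.1]
gripper_width: 0.16
grip_force: 30.0
```

Request:
servo_tool --moves '[[[0,0,-2,0,0,0,255],[0,0,-5,0,0,0,255],[0,0,-8,0,0,0,255],[0,0,-8,0,0,0,255],[0,0,-8,0,0,0,255],[0,0,-8,0,0,0,255]]]'

```text
time: 6.4
tcp_pos: [494.6, 51.5, 121.5]
tcp_rot: [-180.0, -0.2, 165.9]
contact_force: [-0.3, 0.2, -4.0]
gripper_width: 0.159
grip_force: 30.0
```

Run:
```python
from h import *
s=r.read_state(); print({k:np.round(s[k],2) for k in ['tcp_pos','tcp_rot','contact_force','grip_force','gripper_width']})
```

```text
{'tcp_pos': array([494.62,  51.48, 121.53]), 'tcp_rot': array([-1.7996e+02, -1.7000e-01,  1.6592e+02]), 'contact_force': array([-0.29,  0.21, -4.  ]), 'grip_force': np.float64(30.0), 'gripper_width': np.float64(0.16)}
```

The grip holds at about 15 mm opening and 30 N. I'm going beside the ring for a close look, with the ring in view.

Request:
servo_tool --moves '[[[-2.7,20.1,0,0,0,0.12,255],[-2.7,20.1,0,0,0,0.12,255],[-2.7,20.1,0,0,0,0.12,255],[-2.7,20.1,0,0,0,0.12,255],[-2.7,20.1,0,0,0,0.12,255],[-2.7,20.1,0,0,0,0.12,255],[-2.7,20.1,0,0,0,0.12,255],[-2.7,20.1,0,0,0,0.12,255]]]'

```text
time: 7.2
tcp_pos: [570.5, 238.4, 123.0]
tcp_rot: [-179.9, -0.0, 159.0]
contact_force: [0.6, -0.1, -2.8]
gripper_width: 0.16
grip_force: 30.0
```

Run:
```python
from h import *
import pickle
p=cam('wrist'); save(p,'w3',k=1.5); pickle.dump({k:p[k] for k in ['frame','fx','fy','cx','cy','k1','C','mount']},open('w3.pkl','wb'))
s=r.read_state(); print(s['tcp_pos'],s['tcp_rot'])
T=np.eye(4);T[:3,:3]=rot(s['tcp_rot']);T[:3,3]=s['tcp_pos']
for t in [[37,10,19.6],[37,-10,19.6],[27,0,35.6]]: print(t,proj(p,(T@[*t,1])[:3])*1.5)
print(np.array(p['mount']).round(3).tolist())
```

```text
[570.79893499 238.45673705 123.46319923] [-1.79974117e+02 -1.43366290e-02  1.58953756e+02]
[37, 10, 19.6] [[401.48537559 261.51385561]]
[37, -10, 19.6] [[356.56719581 261.55510678]]
[27, 0, 35.6] [[379.19549768 276.79998608]]
[[-0.001, -0.971, -0.238, 65.597], [1.0, -0.001, 0.0, 0.867], [-0.0, -0.238, 0.971, -166.007], [0.0, 0.0, 0.0, 1.0]]
```

View pics/w3.png

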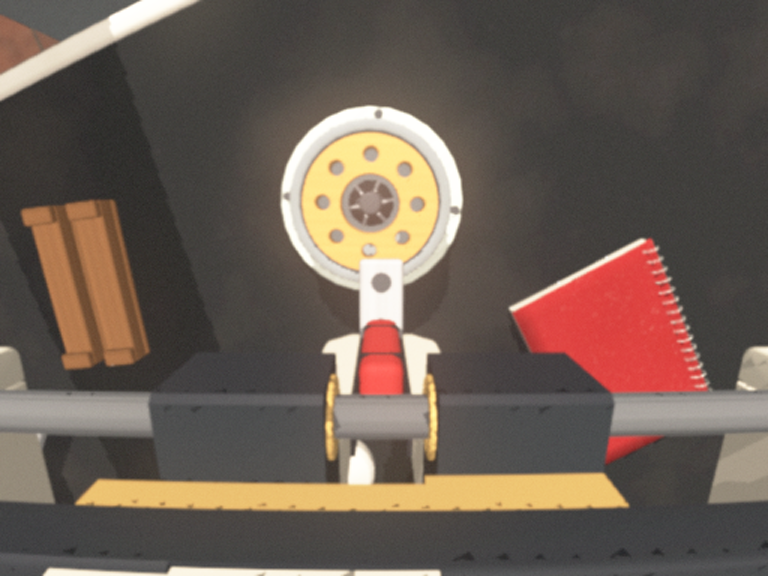

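The view is clear: the ring centre is at (370,202) with its eight holes, and the bar's front end runs from (360,261) to (404,261). The wooden rest is empty at (85,283). Next I measure all of these in the tool frame.

```bash
cat > m3.py <<'E'
from h import *; import pickle,sys
from scipy.optimize import least_squares
p=pickle.load(open('w3.pkl','rb')); f=p['frame']
q=dict(p); q['C']=np.array(p['mount'])  # tool frame
zf=float(sys.argv[1]) # ring face depth below TCP
h=cv2.cvtColor(f,cv2.COLOR_RGB2HSV).astype(int)
y=((abs(h[...,0]-22)<8)&(h[...,1]>80)&(h[...,2]>110)).astype('uint8'); y[:70]=0;y[200:]=0;y[:,:180]=0;y[:,310:]=0
cs,hi=cv2.findContours(y,cv2.RETR_CCOMP,cv2.CHAIN_APPROX_NONE)
i=max(range(len(cs)),key=lambda k:cv2.contourArea(cs[k]))
o=cs[i][:,0]; o=o[o[:,1]<168]
X=onz(q,o,zf)[:,:2]
s=least_squares(lambda a:np.hypot(*(X-a[:2]).T)-a[2],[60,0,38],loss='soft_l1'); c=s.x[:2]; print('outer',s.x.round(2))
g=[];inn=None
for k,cc in enumerate(cs):
    if hi[0][k][3]==i and cv2.contourArea(cc)>8:
        m=cv2.moments(cc); w=onz(q,[[m['m10']/m['m00'],m['m01']/m['m00']]],zf)[0,:2]
        d=w-c; print(w.round(1),np.hypot(*d).round(1),(np.degrees(np.arctan2(d[1],d[0]))%45).round(1),cv2.contourArea(cc))
        if cv2.contourArea(cc)<120: g.append(w)
        else:
            Y=onz(q,cc[:,0],zf)[:,:2];t=least_squares(lambda a:np.hypot(*(Y-a[:2]).T)-a[2],[60,0,17],loss='soft_l1').x;print('inner',t.round(2))
g=np.array(g)
def res(a):
    d=g-a[:2]; th=np.arctan2(d[:,1],d[:,0]); k=np.round((th-a[2])/(np.pi/4))*np.pi/4+a[2]
    return (d-27*np.c_[np.cos(k),np.sin(k)]).ravel()
s=min((least_squares(res,[*c,t]) for t in np.radians([0,12,24,36])),key=lambda s:s.cost); print('holefit',s.x[:2].round(2),'deg',np.degrees(s.x[2]).round(2),'rms',np.sqrt(2*s.cost/len(g)).round(2))
gr=cv2.cvtColor(f,cv2.COLOR_RGB2GRAY).astype(int)
for v in (182,190,198,206): 
    w=np.nonzero(gr[v,225:285]>140)[0]+225; e=onz(q,[[w.min()-.5,v],[w.max()+.5,v]],19.6); print('bar',v,w.min(),w.max(),e[:,:2].round(2).tolist())
for u in (245,253,261): print('end',u,gr[165:182,u].tolist())
print(onz(q,[[253,172],[253,173],[253,174],[253,175]],19.6)[:,0])
E
python3 m3.py 76.5
```

```text
outer [61.09 -5.44 38.56]
[34.9 -6. ] 26.2 1.2 70.5
[42.1 12.8] 26.3 1.2 68.0
[ 43.2 -24.6] 26.2 2.0 64.0
[60.8 21.1] 26.5 0.7 71.5
[ 62.  -31.8] 26.4 2.0 62.5
[61.5 -5.3] 0.4 18.1 1211.5
inner [61.28 -5.3  16.5 ]
[79.6 13.7] 26.6 1.0 78.0
[ 80.5 -23.7] 26.6 1.7 71.5
[87.7 -4.7] 26.6 1.6 77.5
holefit [61.35 -5.41] deg 1.41 rms 0.57
bar 182 225 283 [[31.49, -18.84], [31.44, 20.93]]
bar 190 228 268 [[25.97, -16.95], [25.94, 10.87]]
bar 198 239 268 [[20.38, -9.56], [20.35, 10.93]]
bar 206 240 268 [[14.71, -8.95], [14.69, 11.0]]
end 245 [221, 221, 220, 217, 200, 182, 200, 223, 245, 251, 252, 250, 250, 250, 249, 250, 250]
end 253 [228, 229, 229, 226, 226, 226, 225, 231, 244, 250, 251, 249, 249, 249, 248, 244, 226]
end 261 [228, 227, 228, 227, 226, 225, 225, 231, 244, 251, 252, 250, 249, 249, 250, 249, 250]
[38.24508398 37.57160619 36.89703755 36.2213728 ]
```

Request:
servo_tool --moves '[[[3,-0.3,0,0,0,0.025,255],[6.04,-0.64,0,0,0,0.025,255],[6.04,-0.64,1.5,0,0,0.025,255],[6.04,-0.64,3,0,0,0.025,255],[6.04,-0.64,3,0,0,0.025,255],[6.04,-0.64,3,0,0,0.025,255]]]'

```text
time: 7.85
tcp_pos: [512.4, 254.6, 92.9]
tcp_rot: [-179.9, -0.1, 157.5]
contact_force: [0.0, -0.5, -2.3]
gripper_width: 0.16
grip_force: 30.0
```

Run:
```python
from h import *
for n,c in (('wrist',None),('side',(190,130,290,205))):
    p=cam(n); save(p,n+'4',c,1.5 if c is None else 6)
s=r.read_state(); print({k:np.round(s[k],2) for k in ['time','tcp_pos','tcp_rot','contact_force','wrist_torque']})
```

```text
{'time': np.float64(7.95), 'tcp_pos': array([513.23, 255.18,  94.01]), 'tcp_rot': array([1.7998e+02, 2.0000e-02, 1.5756e+02]), 'contact_force': array([ 0.14, -0.37, -2.45]), 'wrist_torque': array([ 0.02, -0.18, -0.01])}
```

View pics/wrist4.png

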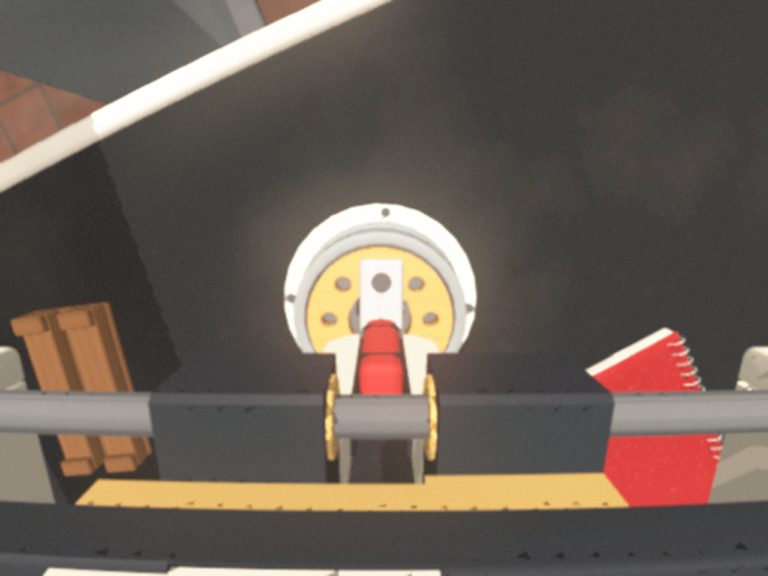

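The ring is centred at about x=380 and the bar at 381. The hole pairs (343,284)/(416,284) and (329,319)/(431,318) sit level and symmetric. I'll check the offset once from these four holes.

Run:
```python
from h import *
from scipy.optimize import least_squares
p=cam('wrist'); q=dict(p); q['C']=np.array(p['mount']); h=cv2.cvtColor(p['frame'],cv2.COLOR_RGB2HSV).astype(int)
y=((abs(h[...,0]-22)<8)&(h[...,1]>80)&(h[...,2]>110)).astype('uint8'); y[:150]=0;y[235:]=0;y[:,:195]=0;y[:,315:]=0
cs,hi=cv2.findContours(y,cv2.RETR_CCOMP,cv2.CHAIN_APPROX_NONE); g=[]
for k,c in enumerate(cs):
    if hi[0][k][3]>=0 and 20<cv2.contourArea(c)<150:
        m=cv2.moments(c); g.append(onz(q,[[m['m10']/m['m00'],m['m01']/m['m00']]],46.5)[0,:2])
g=np.array(g); print(g.round(1))
def res(a):
    d=g-a[:2]; th=np.arctan2(d[:,1],d[:,0]); k=np.round((th-a[2])/(np.pi/4))*np.pi/4+a[2]
    return (d-a[3]*np.c_[np.cos(k),np.sin(k)]).ravel()
for R0 in (26.6,27):
    s=least_squares(lambda a:res([*a,R0]),[0,0,0]); print(s.x[:2].round(2),np.degrees(s.x[2]),s.cost)
gr=cv2.cvtColor(p['frame'],cv2.COLOR_RGB2GRAY).astype(int)
w=np.nonzero(gr[200,225:285]>200)[0]+225; print(w.min(),w.max(),onz(q,[[w.min()-.5,200],[w.max()+.5,200],[253,173]],19.6)[:,:2])
s=r.read_state(); print(s['tcp_pos'],s['contact_force'])
```

```text
[[  3.6  25.4]
 [  3.7 -27. ]
 [ 22.4  17.8]
 [ 22.2 -19.2]]
[ 3.6  -0.74] 0.04230264819537284 0.3059510819537943
[ 3.45 -0.74] 0.04230027937126171 1.1504089209364985
225 284 [[ 19.00412452 -19.16901558]
 [ 18.95332828  21.90657703]
 [ 37.59444073   0.37442172]]
[513.29453579 255.33307474  94.21547832] [-0.48391372  0.599063   -2.44906694]
```

Run:
```python
from h import *
from scipy.optimize import least_squares
p=cam('wrist'); q=dict(p); q['C']=np.array(p['mount']); h=cv2.cvtColor(p['frame'],cv2.COLOR_RGB2HSV).astype(int)
y=((abs(h[...,0]-22)<8)&(h[...,1]>80)&(h[...,2]>110)).astype('uint8'); y[:150]=0;y[225:]=0;y[:,:195]=0;y[:,315:]=0
pts=[]
for v in range(170,222):
    w=np.nonzero(y[v])[0]
    if len(w)>1: pts+= [[w.min()-.5,v],[w.max()+.5,v]]
for u in list(range(225,238))+list(range(270,283)):
    w=np.nonzero(y[:,u])[0]; pts.append([u,w.min()-.5])
for z in (46,47.5):
    X=onz(q,pts,z)[:,:2]
    s=least_squares(lambda a:np.hypot(*(X-a[:2]).T)-38.5,[0,0],loss='soft_l1'); rr=np.hypot(*(X-s.x).T)-38.5
    s3=least_squares(lambda a:np.hypot(*(X-a[:2]).T)-a[2],[0,0,38],loss='soft_l1'); print(z,s.x,np.abs(rr).mean(),s3.x)
gr=p['frame'].astype(int)
for v in (185,195): print([tuple(gr[v,u]) for u in range(236,244)],[tuple(gr[v,u]) for u in range(264,272)])
print(onz(q,[[240,190],[268,190]],19.6)[:,:2])
for i in range(3): print(r.read_state()['tcp_pos']);
```

```text
46 [ 2.80333039 -0.9158881 ] 0.2171029013361646 [ 2.65833908 -0.91659001 38.60624424]
47.5 [ 2.72754145 -0.92580999] 0.2749170505984598 [ 2.21282573 -0.9292099  38.87943208]
[(np.int64(254), np.int64(231), np.int64(145)), (np.int64(254), np.int64(230), np.int64(145)), (np.int64(253), np.int64(228), np.int64(151)), (np.int64(247), np.int64(223), np.int64(175)), (np.int64(244), np.int64(231), np.int64(217)), (np.int64(249), np.int64(244), np.int64(237)), (np.int64(252), np.int64(248), np.int64(243)), (np.int64(252), np.int64(250), np.int64(245))] [(np.int64(253), np.int64(250), np.int64(246)), (np.int64(252), np.int64(250), np.int64(246)), (np.int64(251), np.int64(246), np.int64(241)), (np.int64(245), np.int64(236), np.int64(225)), (np.int64(243), np.int64(221), np.int64(184)), (np.int64(251), np.int64(222), np.int64(151)), (np.int64(252), np.int64(222), np.int64(140)), (np.int64(245), np.int64(207), np.int64(138))]
[(np.int64(253), np.int64(228), np.int64(141)), (np.int64(253), np.int64(225), np.int64(141)), (np.int64(250), np.int64(218), np.int64(141)), (np.int64(242), np.int64(213), np.int64(165)), (np.int64(244), np.int64(231), np.int64(216)), (np.int64(249), np.int64(243), np.int64(236)), (np.int64(252), np.int64(248), np.int64(243)), (np.int64(252), np.int64(249), np.int64(245))] [(np.int64(252), np.int64(250), np.int64(245)), (np.int64(252), np.int64(249), np.int64(245)), (np.int64(250), np.int64(245), np.int64(239)), (np.int64(243), np.int64(233), np.int64(223)), (np.int64(241), np.int64(218), np.int64(179)), (np.int64(250), np.int64(217), np.int64(145)), (np.int64(253), np.int64(225), np.int64(141)), (np.int64(254), np.int64(228), np.int64(143))]
[[25.98549502 -8.46514506]
 [25.9623245  10.52908172]]
[513.20286194 255.41866977  94.2308532 ]
[513.20286194 255.41866977  94.2308532 ]
[513.20286194 255.41866977  94.2308532 ]
```

Request:
servo_tool --moves '[[[0.2,-0.18,0,0,0,0,255],[0.2,-0.18,0.3,0,0,0,255],[0.2,-0.18,0.6,0,0,0,255],[0.2,-0.18,0.8,0,0,0,255],[0.2,-0.18,0.8,0,0,0,255]]]'

```text
time: 8.55
tcp_pos: [509.5, 254.4, 85.0]
tcp_rot: [-180.0, -0.0, 157.6]
contact_force: [-0.4, 0.4, -2.9]
gripper_width: 0.163
grip_force: 30.0
```

Request:
servo_tool --moves '[[[0,0,0.1,0,0,0,255],[0,0,0.2,0,0,0,255],[0,0,0.3,0,0,0,255],[0,0,0.3,0,0,0,255]]]'

```text
time: 8.95
tcp_pos: [509.8, 254.5, 82.5]
tcp_rot: [-180.0, -0.0, 157.6]
contact_force: [-0.1, 0.1, -2.0]
gripper_width: 0.16
grip_force: 30.0
```

Request:
servo_tool --moves '[[[0,0,0.05,0,0,0,255],[0,0,0.1,0,0,0,255],[0,0,0.15,0,0,0,255],[0,0,0.15,0,0,0,255]]]'

```text
time: 9.35
tcp_pos: [509.8, 254.5, 81.1]
tcp_rot: [-180.0, -0.0, 157.6]
contact_force: [-0.3, 0.1, -2.5]
gripper_width: 0.159
grip_force: 30.0
```

Request:
servo_tool --moves '[[[0,0,0.05,0,0,0,255],[0,0,0.1,0,0,0,255],[0,0,0.1,0,0,0,255]]]'

```text
time: 9.65
tcp_pos: [509.8, 254.6, 80.1]
tcp_rot: [-180.0, -0.0, 157.6]
contact_force: [0.1, -0.4, -2.4]
gripper_width: 0.16
grip_force: 30.0
```

Request:
servo_tool --moves '[[[0,0,0.07,0,0,0,255],[0,0,0.15,0,0,0,255],[0,0,0.15,0,0,0,255]]]'

```text
time: 9.95
tcp_pos: [510.1, 254.6, 78.7]
tcp_rot: [180.0, 0.0, 157.6]
contact_force: [0.2, -0.9, -2.3]
gripper_width: 0.156
grip_force: 30.0
```

Request:
servo_tool --moves '[[[0,0,0.07,0,0,0,255],[0,0,0.15,0,0,0,255],[0,0,0.15,0,0,0,255]]]'

```text
time: 10.25
tcp_pos: [510.2, 254.5, 77.3]
tcp_rot: [180.0, 0.0, 157.6]
contact_force: [2.6, -0.1, -2.4]
gripper_width: 0.158
grip_force: 30.0
```

Request:
servo_tool --moves '[[[0,0,0.07,0,0,0,255],[0,0,0.15,0,0,0,255],[0,0,0.15,0,0,0,255]]]'

```text
time: 10.55
tcp_pos: [510.2, 254.6, 75.8]
tcp_rot: [180.0, 0.0, 157.6]
contact_force: [4.3, -0.8, -2.7]
gripper_width: 0.16
grip_force: 30.0
```

Request:
servo_tool --moves '[[[0,0,0.05,0,0,0,255],[0,0,0.1,0,0,0,255],[0,0,0.1,0,0,0,255]]]'

```text
time: 10.85
tcp_pos: [510.2, 254.5, 74.8]
tcp_rot: [180.0, 0.0, 157.6]
contact_force: [3.8, -1.0, -1.8]
gripper_width: 0.16
grip_force: 30.0
```

Request:
servo_tool --moves '[[[-0.05,0,0.03,0,0,0,255],[-0.05,0,0.06,0,0,0,255],[-0.05,0,0.06,0,0,0,255]]]'

```text
time: 11.15
tcp_pos: [510.2, 254.4, 73.9]
tcp_rot: [-180.0, -0.0, 157.6]
contact_force: [2.1, -0.4, 0.0]
gripper_width: 0.16
grip_force: 30.0
```

Request:
servo_tool --moves '[[[0,0,0.03,0,0,0,255],[0,0,0.06,0,0,0,255],[0,0,0.06,0,0,0,255]]]'

```text
time: 11.45
tcp_pos: [510.3, 254.4, 73.4]
tcp_rot: [-180.0, -0.0, 157.6]
contact_force: [2.9, -0.8, -1.7]
gripper_width: 0.157
grip_force: 30.0
```

The pins are in (tips about 8 mm below the face, low force). Now I turn clockwise in small steps, sinking along with the ring.

Request:
servo_tool --moves '[[[-0.02,0,0.02,0,0,0.03,255],[-0.02,0,0.03,0,0,0.06,255],[-0.02,0,0.04,0,0,0.1,255],[-0.02,0,0.05,0,0,0.13,255],[-0.02,0,0.05,0,0,0.13,255]]]'

```text
time: 11.95
tcp_pos: [510.5, 254.5, 72.9]
tcp_rot: [180.0, -0.0, 150.1]
contact_force: [3.7, 1.7, -3.5]
gripper_width: 0.161
grip_force: 30.0
```

```bash
cat > s.py <<'E'
from h import *
s=r.read_state(); print({k:np.round(s[k],2).tolist() for k in ['tcp_pos','tcp_rot','contact_force','wrist_torque']})
E
python3 s.py
```

```text
{'tcp_pos': [510.5, 254.5, 72.86], 'tcp_rot': [179.98, -0.0, 150.09], 'contact_force': [3.74, 1.66, -3.47], 'wrist_torque': [0.4, -1.03, 0.14]}
```

Request:
servo_tool --moves '[[[-0.03,0.01,0.01,0,0,0.05,255],[-0.03,0.01,0.03,0,0,0.1,255],[-0.03,0.01,0.05,0,0,0.15,255],[-0.03,0.01,0.06,0,0,0.2,255],[-0.03,0.01,0.06,0,0,0.2,255]]]'

```text
time: 12.45
tcp_pos: [510.7, 254.5, 72.2]
tcp_rot: [180.0, -0.0, 138.7]
contact_force: [4.0, 2.7, -3.8]
gripper_width: 0.155
grip_force: 30.0
```

```bash
python3 s.py
```

```text
{'tcp_pos': [510.71, 254.52, 72.24], 'tcp_rot': [179.98, -0.02, 138.68], 'contact_force': [4.04, 2.66, -3.76], 'wrist_torque': [0.61, -0.83, 0.06]}
```

```bash
python3 - <<'E'
from h import *
p=cam('wrist'); save(p,'w5',(170,130,340,260),4)
E
python3 s.py
```

```text
{'tcp_pos': [510.71, 254.49, 72.24], 'tcp_rot': [179.99, -0.02, 138.77], 'contact_force': [4.48, 2.72, -3.04], 'wrist_torque': [0.66, -0.86, 0.07]}
```

View pics/w5.png

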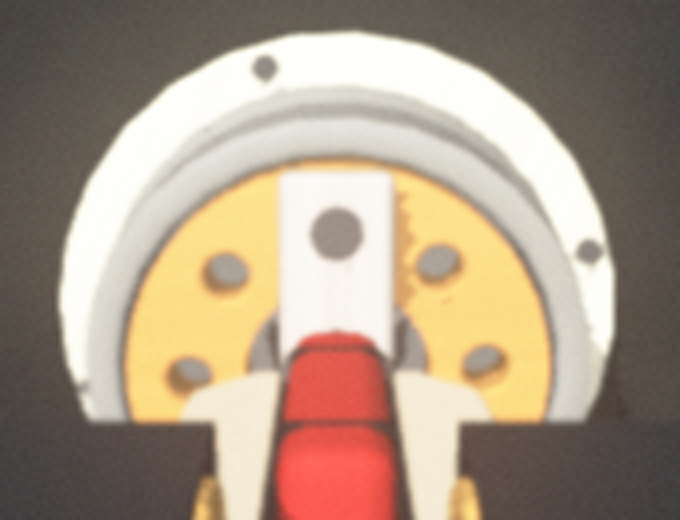

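The bar is in the ring and vertical in the picture. The holes at (225,271) and (440,262) lag only by the play, so the ring is turning with the spanner.

Request:
servo_tool --moves '[[[-0.03,0.03,0.02,0,0,0.05,255],[-0.03,0.03,0.03,0,0,0.1,255],[-0.03,0.03,0.05,0,0,0.14,255],[-0.03,0.03,0.05,0,0,0.14,255]]]'

```text
time: 12.9
tcp_pos: [511.0, 254.5, 71.8]
tcp_rot: [-180.0, -0.0, 130.7]
contact_force: [2.7, 2.6, -2.4]
gripper_width: 0.162
grip_force: 30.0
```

```bash
python3 s.py
```

```text
{'tcp_pos': [510.98, 254.47, 71.75], 'tcp_rot': [-179.99, -0.03, 130.74], 'contact_force': [2.74, 2.61, -2.37], 'wrist_torque': [0.62, -0.73, 0.21]}
```

Request:
servo_tool --moves '[[[0,0.02,0.02,0,0,0.04,255],[0,0.02,0.03,0,0,0.08,255],[0,0.02,0.04,0,0,0.1,255],[0,0.02,0.04,0,0,0.1,255]]]'

```text
time: 13.3
tcp_pos: [511.1, 254.4, 71.4]
tcp_rot: [-180.0, -0.0, 125.0]
contact_force: [2.1, 2.6, -2.3]
gripper_width: 0.163
grip_force: 30.0
```

```bash
python3 s.py
```

```text
{'tcp_pos': [511.12, 254.42, 71.35], 'tcp_rot': [-179.97, -0.02, 125.02], 'contact_force': [2.08, 2.56, -2.29], 'wrist_torque': [0.48, -0.45, 0.16]}
```

Request:
servo_tool --moves '[[[0,0.03,0.01,0,0,0.04,255],[0,0.03,0.03,0,0,0.07,255],[0,0.03,0.03,0,0,0.1,255],[0,0.03,0.03,0,0,0.1,255]]]'

```text
time: 13.7
tcp_pos: [511.3, 254.4, 71.2]
tcp_rot: [-180.0, 0.0, 119.3]
contact_force: [-0.7, 1.3, 1.0]
gripper_width: 0.163
grip_force: 31.1
```

```bash
python3 s.py
```

```text
{'tcp_pos': [511.33, 254.44, 71.22], 'tcp_rot': [-179.96, 0.01, 119.27], 'contact_force': [-0.72, 1.3, 0.98], 'wrist_torque': [0.2, 0.13, 0.67]}
```

Request:
servo_tool --moves '[[[0,0.02,0.01,0,0,0.03,255],[0,0.02,0.02,0,0,0.06,255],[0,0.02,0.03,0,0,0.08,255],[0,0.02,0.03,0,0,0.08,255]]]'

```text
time: 14.1
tcp_pos: [511.6, 254.4, 71.1]
tcp_rot: [-180.0, 0.0, 114.6]
contact_force: [-3.3, -1.7, 4.9]
gripper_width: 0.173
grip_force: 33.7
```

```bash
python3 s.py
```

```text
{'tcp_pos': [511.62, 254.4, 71.06], 'tcp_rot': [-179.97, 0.02, 114.64], 'contact_force': [-3.32, -1.74, 4.86], 'wrist_torque': [-0.32, 0.57, 0.92]}
```

The stop is reached and the torque jumped to 0.92 N m, so I'm easing back at once.

Request:
servo_tool --moves '[[[0,-0.02,-0.02,0,0,-0.1,255],[0,-0.02,-0.02,0,0,-0.1,255],[0,-0.02,-0.02,0,0,-0.1,255],[0,-0.02,-0.02,0,0,-0.1,255]]]'

```text
time: 14.5
tcp_pos: [511.5, 254.3, 70.7]
tcp_rot: [-180.0, 0.0, 120.2]
contact_force: [-1.5, -0.7, 0.3]
gripper_width: 0.165
grip_force: 29.3
```

```bash
python3 - <<'E'
from h import *
p=cam('wrist'); save(p,'w6',(170,130,340,260),4)
E
python3 s.py
```

```text
{'tcp_pos': [511.52, 254.33, 70.78], 'tcp_rot': [-179.97, 0.01, 120.27], 'contact_force': [-2.09, -1.47, -0.39], 'wrist_torque': [-0.3, 0.12, 0.17]}
```

View pics/w6.png

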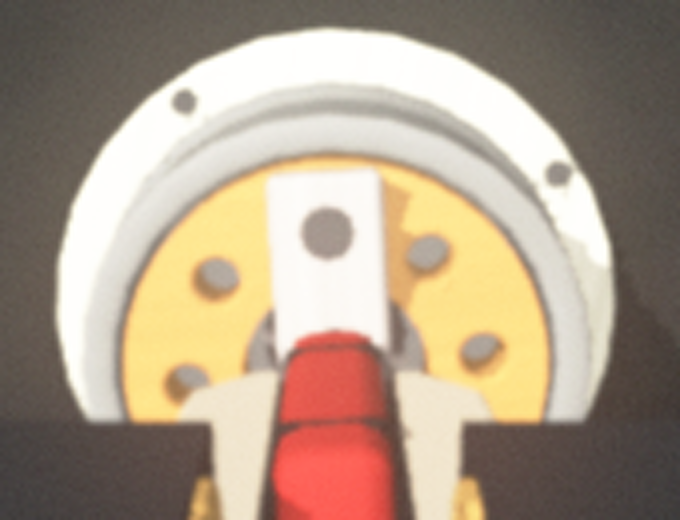

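The spanner twisted about 3–4° in the grip (the bar leans from (325,178) to (335,340)), and the ring's lag matches being at the stop. I'm lifting out.

Request:
servo_tool --moves '[[[0,0,-0.3,0,0,0,255],[0,0,-0.6,0,0,0,255],[0,0,-1.0,0,0,0,255],[0,0,-1.5,0,0,0,255],[0,0,-3,0,0,0,255],[0,0,-5,0,0,0,255],[0,0,-5,0,0,0,255],[0,0,-5,0,0,0,255]]]'

```text
time: 15.35
tcp_pos: [512.4, 254.9, 122.2]
tcp_rot: [179.9, 0.0, 120.4]
contact_force: [-1.0, -0.4, -4.2]
gripper_width: 0.162
grip_force: 29.2
```

```bash
python3 s.py
python3 - <<'E'
from h import *
p=cam('wrist'); q=dict(p); q['C']=np.array(p['mount']); f=p['frame'].astype(int)
save(p,'w7',k=1.5)
m=((f.min(2)>150)&(f.max(2)-f.min(2)<40)).astype('uint8')
for v in (178,185,192,199,206,210):
    w=np.nonzero(m[v,225:285])[0]+225
    if len(w): e=onz(q,[[w.min()-.5,v],[w.max()+.5,v]],19.6); print(v,w.min(),w.max(),e[:,:2].round(1).tolist())
E
```

```text
{'tcp_pos': [512.35, 254.94, 122.23], 'tcp_rot': [179.86, 0.02, 120.37], 'contact_force': [-1.03, -0.45, -4.25], 'wrist_torque': [-0.02, -0.11, -0.01]}
178 238 272 [[34.8, -10.3], [34.7, 13.2]]
185 227 266 [[30.0, -17.8], [30.0, 9.2]]
192 239 266 [[25.1, -9.8], [25.1, 9.3]]
199 236 284 [[20.2, -11.9], [20.2, 21.6]]
206 225 268 [[15.3, -19.5], [15.3, 10.7]]
210 238 266 [[12.4, -10.6], [12.4, 9.4]]
```

View pics/w7.png

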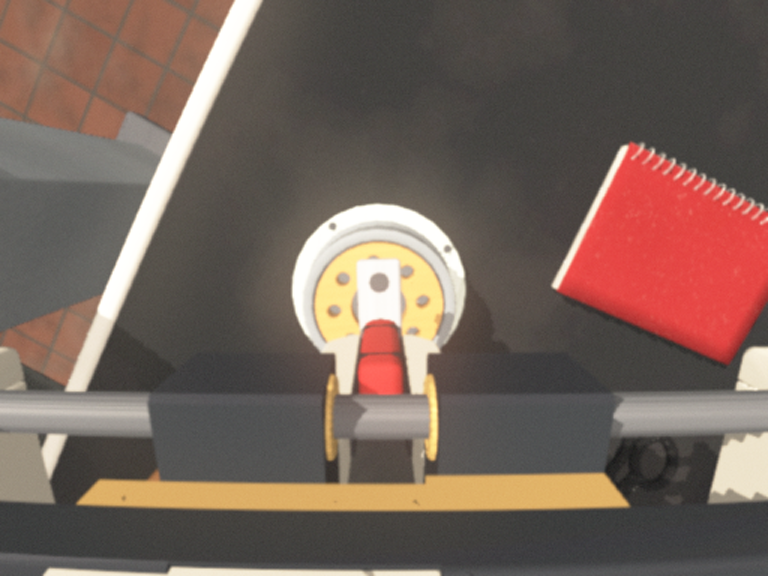

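Request:
servo_tool --moves '[[[-16.7,-11.7,0,0,0,-0.76,255],[-16.7,-11.7,0,0,0,-0.76,255],[-16.7,-11.7,0,0,0,-0.76,255],[-16.7,-11.7,0,0,0,-0.76,255],[-16.7,-11.7,0,0,0,-0.76,255],[-16.7,-11.7,0,0,0,-0.76,255],[-16.7,-11.7,0,0,0,-0.76,255],[-16.7,-11.7,0,0,0,-0.76,255],[-16.7,-11.7,0,0,0,-0.76,255]]]'

```text
time: 16.3
tcp_pos: [494.8, 51.9, 120.6]
tcp_rot: [-180.0, -0.0, 163.9]
contact_force: [-0.2, 0.2, -2.9]
gripper_width: 0.161
grip_force: 30.0
```

```bash
python3 s.py
```

```text
{'tcp_pos': [494.82, 51.89, 120.6], 'tcp_rot': [-179.99, -0.04, 163.87], 'contact_force': [-0.16, 0.18, -2.88], 'wrist_torque': [-0.04, -0.13, -0.02]}
```

Request:
servo_tool --moves '[[[0,0,3,0,0,0,255],[0,0,5.5,0,0,0,255],[0,0,5.5,0,0,0,255],[0,0,5.5,0,0,0,255]]]'

```text
time: 16.7
tcp_pos: [494.6, 51.8, 66.0]
tcp_rot: [-180.0, -0.1, 163.9]
contact_force: [0.3, 0.9, -1.8]
gripper_width: 0.159
grip_force: 30.0
```

```bash
python3 s.py
python3 - <<'E'
from h import *
p=cam('wrist'); save(p,'w8',(200,110,330,240),4.4)
E
```

```text
{'tcp_pos': [494.61, 51.82, 65.97], 'tcp_rot': [-179.98, -0.08, 163.93], 'contact_force': [0.33, 0.9, -1.8], 'wrist_torque': [-0.01, -0.17, 0.03]}
```

View pics/w8.png

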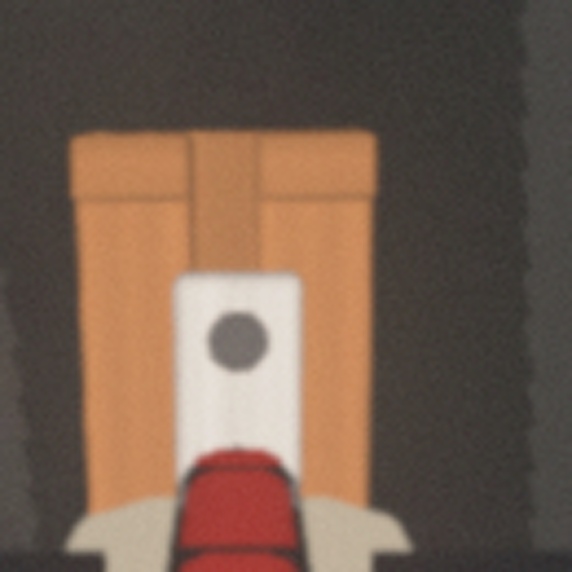

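The groove is centred near x=226 and the bar at x=238, at about 6.3 px/mm. I'm shifting about 1.5 mm left (tool −y) and lowering.

Request:
servo_tool --moves '[[[0,-0.15,0.3,0,0,0,255],[0,-0.15,0.7,0,0,0,255],[0,-0.15,1.0,0,0,0,255],[0,-0.15,1.3,0,0,0,255],[0,-0.15,1.6,0,0,0,255],[0,-0.15,1.6,0,0,0,255]]]'

```text
time: 17.35
tcp_pos: [494.2, 49.9, 49.4]
tcp_rot: [-180.0, -0.1, 163.9]
contact_force: [-0.4, -0.0, -2.6]
gripper_width: 0.16
grip_force: 30.0
```

Request:
servo_tool --moves '[[[0,0,0.15,0,0,0,255],[0,0,0.3,0,0,0,255],[0,0,0.45,0,0,0,255],[0,0,0.45,0,0,0,255]]]'

```text
time: 17.75
tcp_pos: [494.5, 49.9, 45.3]
tcp_rot: [-180.0, -0.0, 163.9]
contact_force: [0.3, 0.3, -3.4]
gripper_width: 0.158
grip_force: 30.0
```

```bash
python3 s.py
```

```text
{'tcp_pos': [494.5, 49.88, 45.29], 'tcp_rot': [-179.99, -0.02, 163.91], 'contact_force': [0.33, 0.28, -3.4], 'wrist_torque': [0.01, -0.17, -0.0]}
```

In the groove with no contact force; last 1–2 mm, then release.

Request:
servo_tool --moves '[[[0,0,0.07,0,0,0,255],[0,0,0.14,0,0,0,255],[0,0,0.14,0,0,0,255],[0,0,0.14,0,0,0,255]]]'

```text
time: 18.15
tcp_pos: [494.7, 49.9, 44.2]
tcp_rot: [180.0, -0.0, 163.9]
contact_force: [0.6, 0.4, -2.7]
gripper_width: 0.16
grip_force: 30.0
```

Request:
servo_tool --moves '[[[0,0,0,0,0,0,150],[0,0,0,0,0,0,150],[0,0,0,0,0,0,100],[0,0,0,0,0,0,100],[0,0,0,0,0,0,50],[0,0,0,0,0,0,50],[0,0,0,0,0,0,50]]]'

```text
time: 18.85
tcp_pos: [494.7, 49.9, 44.1]
tcp_rot: [180.0, -0.0, 163.9]
contact_force: [-0.2, 0.3, -0.3]
gripper_width: 0.711
grip_force: 0.0
```

Request:
servo_tool --moves '[[[0,0,-2,0,0,0,50],[0,0,-5,0,0,0,50],[0,0,-9,0,0,0,50],[0,0,-13,0,0,0,50],[0,0,-13,0,0,0,50],[0,0,-13,0,0,0,50]]]'

```text
time: 19.45
tcp_pos: [495.6, 49.9, 175.4]
tcp_rot: [180.0, 0.2, 163.9]
contact_force: [-0.5, 0.4, -0.3]
gripper_width: 0.804
grip_force: 0.0
```

```bash
python3 s.py
python3 - <<'E'
from h import *
p=cam('wrist'); q=cam('side')
a=cv2.resize(p['frame'][90:230,:],None,fx=1.5,fy=1.5,interpolation=cv2.INTER_CUBIC); b=cv2.resize(q['frame'][140:235,205:275],None,fx=4,fy=4,interpolation=cv2.INTER_CUBIC); b2=cv2.resize(q['frame'][140:235,205:400],None,fx=2,fy=2)
o=np.zeros((600,768,3),'uint8'); o[:210]=a; o[215:595,:280]=b; o[215:405,300:690]=b2
cv2.imwrite('pics/w9.png',o[:,:,::-1])
E
```

```text
{'tcp_pos': [495.62, 49.88, 175.36], 'tcp_rot': [179.95, 0.16, 163.91], 'contact_force': [-0.47, 0.42, -0.34], 'wrist_torque': [-0.01, -0.17, 0.03]}
```

View pics/w9.png

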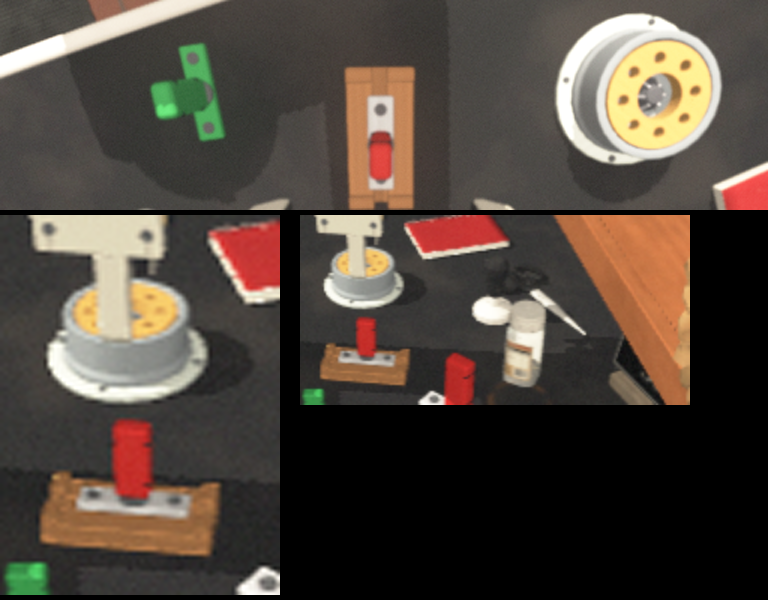

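The spanner lies upright in the groove, let go, with its bar centred at about (380,143) in the rest at (380,138). The ring at (663,95) sits flush with the rim. I'm handing in.

```bash
python3 -c "
from station import r
print(r.finish_job())"
```

```text
the job is handed in; nothing more can be done
None
```

I turned the ring clockwise to its stop, laid the spanner back in its groove pins down, let go, and handed the job in at about 19.5 s. No verdict came back; the last picture shows the ring flush with the rim. The turning torque reached 0.92 N m at the stop, above your 0.7 N m "too much" mark, before I eased it back.

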